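# Set the angle gauge on the uneven stud

## Robot

A 7-joint arm with a two-finger parallel gripper is mounted at the origin on the work surface. World frame = base frame: x ahead of the robot, y to its left, z up, the work surface at z = 0. Lengths are in m, angles in rad, forces in N, time in s.
With the tool pointing down it reaches from about 0.425 to 0.825 m from the base axis. Payload 3.6 kg.
Tool frame: the origin (TCP) lies on the centre line of the jaws, within the pads' length; the fingertips stand robot.finger_overhang ahead of it and the grasp point (between the pads) is the TCP (robot.finger_overhang is the distance from the TCP to the fingertips, in m); z points along the fingers, y is the line along which they close (so a half turn about z gives the same grasp; the last joint's range is limited). The gripper opens to 93 mm and grips with 3 to 60 N. Pads are 15 mm wide; open, the fingers measure 128 mm over their backs; the gripper's body (75 mm by 188 mm) begins 65 mm behind the grasp point.
Start: joints at [-0.026, 0.615, -0.013, 1.423, 0.008, 1.103, -0.04], TCP at [0.65, 0, 0.238] pointing down, gripper open.
Joint ranges: [-3.12, 3.12], [-0.3, 2.06], [-1.34, 1.32], [0.26, 2.42], [-1.36, 4.5], [0.01, 1.98], [-2.84, 2.84]. Speed limits (rad/s): [2.79, 2.79, 3.14, 3.14, 3.14, 3.14, 3.14].

## Interface

Orientations are given as a unit quaternion [x, y, z, w].
In Python, from rig import robot, optics, nets gives the robot as it stands. The module is installed in compiled form; this text tells all that it offers.
- The arm moves only by the tool carry_out, never from a script. Its argument "motion" is a list of rows, each an object of numbers: "dx", "dy", "dz": the shift along the tool's x, y, z in m; "yaw": the turn about the tool's z in rad. In form: [{"dx": .., "dy": .., "dz": .., "yaw": ..}, ...]. A call has 1 to 5 rows; each row shifts and turns the commanded pose from where the row before left it, along the tool's axes as they then stand; what a row does not reach is not made up. A row lasts 1/8 s, in which the tool goes at most 62.5 mm and 10.7 degrees, less where a joint would pass 70% of its speed; a pose out of reach is approached as far as the arm can. A call is refused whole if a number of a shift passes 0.0625 or a number of a turn 0.188, either way. A call with a gripper value outside its range is refused whole. "gripper" is the finger opening in m, from 0 to 0.093, set as the call begins (left out, the last holds). The fingers move at their own pace and stop on an object; "force" is the grip in N (left out, the last holds). Time passes only in rows, so rows that do not move let the fingers close. It gives the time, the measured TCP pose, the force, the opening and the grip force at its end, in the units of the state.
- robot.observe(): the state, without advancing time (a new reading comes with each control period).
- optics.read_camera(name): name is "scene" or "side" or "wrist"; returns the picture (384x512x3 uint8, red, green, blue); there is no depth.
- optics.camera_info(name): a dict with "K" (3x3 intrinsics, pixels), "view" (4x4, takes a point from world to camera coordinates); the wrist camera has in their place "mount" (4x4, takes a point from camera to tool coordinates, whose origin is the TCP and whose axes are the flange's). Camera axes: x right, y down, z forward; pixel columns grow to the right and rows downward; lengths in m; the calibration is good to about 2 mm. The wrist camera is an equidistant fisheye: a pixel r from the principal point sees the ray r / f radians off the axis. A picture is of the moment at which its call begins: read the wrist's pose just before it. camera_info takes no time and is no camera call.
- robot.finish_job(): hands the job in; it is judged then, once.
Trained networks look in the newest picture that a camera, given by its name, has taken for a name from the list of things; names that differ only in an ending like _2 or _b are one class to them, and where a whole thing is asked for, a point or a joint stands for the part that bears it (a point fixed in the world has none). Each returns a list of dicts, best first, with "score" (0 to 1); they miss things now and then, are a little off and sometimes report something else, mostly with a low value. They report only what shows in the picture. A call takes as long as a camera call.
- nets.look_for(camera, label): "position" ([x, y, z] in m, in the coordinates of the camera as it stood for that picture, good to about 4 mm: the middle of the surface that is visible of it).
- nets.mark_of(camera, label): "position" ([x, y, z] in m, in the coordinates of the camera as it stood for that picture, good to about 4 mm: a listed point, or the origin of a listed thing).
The state is a dict: "clock": time; "joint_positions": joint angles; "dq": joint speeds; "joint_efforts": joint torques, N m; "eef_pos": TCP position; "orientation": TCP orientation; "ft_force": force on the tool from outside, world axes, zero at the start; "torque": the same for the moment, N m; "opening": finger opening in m; "grip_force": force on a finger pad.
Only numpy, scipy, OpenCV 4.12 (cv2) and the standard library are available. Lean on these libraries where they do the work, as an engineer would, in place of code of your own. Each camera call takes 0.05 s, during which the arm holds its last target. There are 200 camera calls.

## Task

Slide the peg compartment's flat cover fully shut by its red fin, as the open cover is in the way of the angle gauge's raised end. Then rock the gauge on the dark round ridge of the stud until its swinging black pointer settles on the red mark, with the gauge's base still pressing across the middle of the ridge, and finish while holding the gauge there: do not let go. Leave the hammer, the white tub and the plywood offcut alone.

Things in the scene. Friction and masses are not known exactly. Their poses are not given: they have to be found in the camera images.
- jig: fixed plywood board 120 x 285 x 9 mm with a pale timber stud (50 mm in x; y -95 to +82 mm; top 34 mm above the table) and a peg compartment, an open box (90 mm in x; y +85 to +170 mm; rim 47 mm high). Origin: on the table below the ridge; x = the way the ridge runs, y = along the stud to the compartment, z up. Yaw up to 0.35 rad either way
- ridge: dark round dowel let into the stud's top, fixed, 28 mm diameter, 50 mm long along x. Origin: middle of its axis, 42 mm above the table, so its crown is 56 mm above the table and 22 mm above the stud's top. Axes as the jig's
- cover (a joint): slide of the thin cover (80 mm in x, 85 mm in y, 5 mm thick, top 52 mm above the table), m, along the jig's +y: 0 = fully open, jutting 55 mm towards the ridge under the gauge's raised end; 0.055 = fully shut against its stop. Starts at 0 to 0.015. About 1.5 N of friction; stays where left
- cover_fin (a point): middle of the red upright fin on the cover, 12 mm thick in the jig's x, 25 mm long in y, 22 mm high (52 to 74 mm above the table), this point 63 mm above the table. It can be pinched from above across its 12 mm
- gauge: loose angle gauge, about 280 g. Base bar 30 mm (x) by 150 (y) by 12 (z); yellow panel above it 10 mm (x) by 110 (y), up to z 112. Origin: middle of the base's underside; x = normal of the dial face (the jig's x), y along the base, z from base to handle. It starts leaning 0.29 rad about x: base middle across the ridge, -y end down on the stud, +y end raised; let go, it falls to one side
- gauge_handle (a point): middle of the black handle block on top of the gauge, 24 mm thick (gauge x, pinched across this from above), 60 mm long (y), 32 mm high (z 111 to 143 mm); this point is at gauge x 0, y 0, z 127 mm
- pointer (a joint): angle of the black pendulum pointer about the gauge's x, rad; its pivot is at gauge x 11.5, y 0, z 100 mm. It always hangs to plumb within about 1 s, so it reads minus the gauge's tilt about x: about -0.29 at the start, 0 with the gauge level, positive with the +y end lower
- pointer_tip (a point): tip of the black pointer, 58 mm from its pivot
- mark (a joint): angle of the red mark about the same pivot and in the same sense, rad; preset stiffly between +0.09 and +0.22, so the gauge must rock with its +y end lower than level by that angle
- mark_tip (a point): middle of the red mark tab (6 mm wide) at 58 mm from the pivot, where the pointer tip must come
- hammer: loose hammer lying on the table; bystander. Origin on its handle's line at table height
- tub: loose white round tub, 70 mm diameter, 40 mm high; bystander. Origin: middle of its underside
- offcut: loose plywood offcut 50 x 130 x 9 mm lying flat; bystander. Origin: middle of its underside

How it is judged:
On the way, in this order (a step that is already met when the one before it is completed fails the run):
1. the cover is slid fully shut over the compartment (value of joint cover above 0.051 m), for 0.2 s.
2. the gauge, held and pressing on the ridge, has its pointer settled on the mark (distance between pointer_tip and mark_tip below 0.0035 m and velocity of joint pointer between -0.3 and 0.3 rad/s and contact force between gauge and ridge above 0.3 N and contact force between gauge and the fingers above 0.5 N), for 0.5 s.
At the end, for the whole second after the job is handed in: The cover is shut to within 4 mm, the pointer tip is still and within 3.5 mm of the middle of the red mark, the fingers hold the gauge (over 0.5 N), its base presses on the ridge (over 0.3 N) with its middle within 30 mm of the ridge, and it is at rest (all of step 2 and value of joint cover above 0.051 m and linear speed of gauge below 0.03 m/s and y of gauge in the frame of ridge between -0.03 and 0.03 m and height (world z) of gauge above 0.045 m); the arm keeps its last pose, push and grip.
It fails at once if the hammer is disturbed (moved over 30 mm) (distance of hammer from where it was at the start of the episode above 0.03 m).
It fails at once if the tub is disturbed (moved over 30 mm) (distance of tub from where it was at the start of the episode above 0.03 m).
It fails at once if the offcut is disturbed (moved over 30 mm) (distance of offcut from where it was at the start of the episode above 0.03 m).
It also fails if it takes over 58 s, if anything falls off the work surface, if the arm or the gripper's body presses on something with over 40 N, if the wrist force passes 120 N, or if a joint passes its speed limit or range.

## Working session

There is one attempt and no reset: what is moved stays moved. The work goes in short steps, Python scripts to look and compute and a tool call to move; the robot and the scene stay as the last step left them, time stands still between calls to the robot, and variables do not carry over. Pictures are saved under pics/ and viewed, at most 10 in all, crops included, and the job is handed in when it is done.

Besides the shell and the picture viewer there is one more tool, called as name(argument=value, ...), one argument or row to a line, values as JSON. carry_out: Moves the arm, as the interface text tells. Its arguments: {"type":"object","properties":{"motion":{"type":"array"},"gripper":{"type":"number"},"force":{"type":"number"}},"required":["motion"]}

```bash
mkdir -p pics; cat > h.py <<'E'
from rig import robot, optics, nets
import numpy as np, cv2
from scipy.spatial.transform import Rotation as R
def towld(cam,p):
    i=optics.camera_info(cam)
    if 'view' in i: return (np.linalg.inv(np.array(i['view']))@np.r_[p,1])[:3]
    s=robot.observe(); q=(np.array(i['mount'])@np.r_[p,1])[:3]
    return R.from_quat(s['orientation']).apply(q)+s['eef_pos']
def find(cam,labels,f=None):
    f=f or nets.mark_of
    for l in labels:
        for d in f(cam,l)[:2]: print(cam,l,round(d['score'],2),towld(cam,d['position']).round(4))
def snap(cam,name=None):
    im=optics.read_camera(cam)
    if name: cv2.imwrite('pics/'+name,im[:,:,::-1])
    return im
E
python3 - <<'E'
from h import *
print(robot.observe(), robot.finger_overhang)
for c in ['scene','side','wrist']:
    snap(c,c+'0.png'); find(c,['jig','ridge','cover_fin','gauge','gauge_handle','pointer_tip','mark_tip','hammer','tub','offcut'])
a=[cv2.imread(f'pics/{c}0.png') for c in ['scene','side']]
cv2.imwrite('pics/m0.png',cv2.resize(np.vstack(a),(400,600)) if 0 else cv2.resize(np.hstack(a),(800,300)))
print(robot.observe()['clock'])
E
```

```text
{'clock': 0.0, 'joint_positions': array([-0.02651959,  0.61595255, -0.01261972,  1.42488281,  0.00811899,
        1.10340294, -0.04040628]), 'dq': array([-0.00130761,  0.00032416, -0.00124277,  0.00010917,  0.00105898,
        0.00312527,  0.0006699 ]), 'joint_efforts': array([ 5.37042069e-04, -4.58937871e+01,  2.08912762e-01, -1.65743172e+01,
       -6.11085235e-02,  2.03703978e-02,  2.53581929e-04]), 'eef_pos': array([6.49258135e-01, 1.90795210e-05, 2.36464814e-01]), 'orientation': array([ 0.707074  ,  0.70713837, -0.00093602, -0.00089862]), 'ft_force': array([-0.10521628, -0.39563718,  0.19486131]), 'torque': array([ 0.0118099 , -0.03269622, -0.00945482]), 'grip_force': 0.0, 'opening': 0.09310614287289555} 0.019
scene jig 0.96 [ 0.5195 -0.038  -0.0015]
scene ridge 0.44 [ 0.5219 -0.0367  0.0463]
scene cover_fin 0.98 [0.5387 0.0688 0.0614]
scene gauge_handle 0.86 [ 0.5119 -0.0777  0.1758]
scene hammer 0.84 [ 5.307e-01  3.593e-01 -1.000e-04]
scene tub 0.96 [ 0.6599 -0.1255 -0.0034]
scene offcut 0.56 [6.776e-01 1.000e-04 1.200e-03]
side jig 0.94 [ 0.517  -0.0409 -0.0019]
side ridge 0.66 [ 0.5193 -0.0385  0.0429]
side cover_fin 0.85 [0.5378 0.063  0.064 ]
side gauge 0.63 [ 0.5173 -0.0428  0.055 ]
side gauge_handle 0.62 [ 0.5071 -0.0768  0.1736]
side gauge_handle 0.5 [0.5405 0.0656 0.0625]
side hammer 0.67 [ 0.5309  0.3613 -0.0054]
side tub 0.56 [ 0.6567 -0.1268  0.    ]
side tub 0.41 [ 0.5191 -0.0424  0.055 ]
side offcut 0.56 [0.679  0.007  0.0009]
wrist jig 0.55 [ 0.522  -0.0371  0.0047]
wrist cover_fin 0.85 [0.5372 0.0621 0.0614]
wrist gauge 0.93 [ 0.519  -0.0438  0.0532]
wrist mark_tip 0.55 [ 0.5266 -0.0522  0.0967]
wrist hammer 0.29 [ 0.5169 -0.0472  0.054 ]
wrist tub 0.65 [ 0.6555 -0.1269 -0.0023]
wrist offcut 0.72 [0.6747 0.0074 0.0025]
1.65
```

View pics/scene0.png

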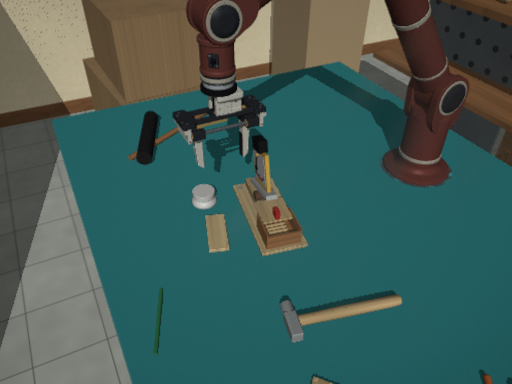

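View pics/side0.png

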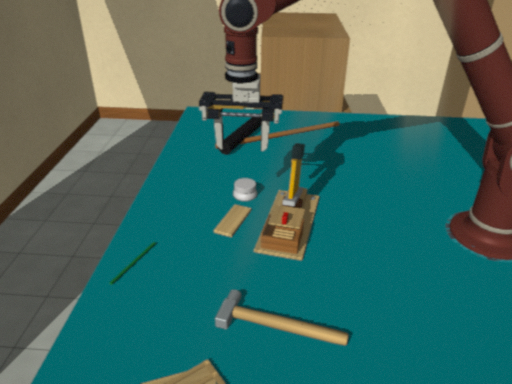

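The scene and side pictures agree with the nets: the jig is near (0.52,-0.04) and the red fin is around pixel (276,213) in scene. Next I'll refine the yaw from the wrist view.

```bash
python3 - <<'E'
from h import *
im=cv2.imread('pics/wrist0.png'); i=optics.camera_info('wrist'); print(i)
cv2.imwrite('pics/w0big.png',cv2.resize(im,(800,600)))
E
```

```text
{'K': array([[297.31863964,   0.        , 256.32899225],
       [  0.        , 297.31863964, 188.36055785],
       [  0.        ,   0.        ,   1.        ]]), 'mount': array([[ 1.16561898e-03, -9.70481314e-01, -2.41173506e-01,
         6.63341720e-02],
       [ 9.99999239e-01,  1.22869310e-03, -1.11146555e-04,
        -3.99509435e-05],
       [ 4.04193879e-04, -2.41173193e-01,  9.70482008e-01,
        -1.46233113e-01],
       [ 0.00000000e+00,  0.00000000e+00,  0.00000000e+00,
         1.00000000e+00]])}
```

View pics/w0big.png

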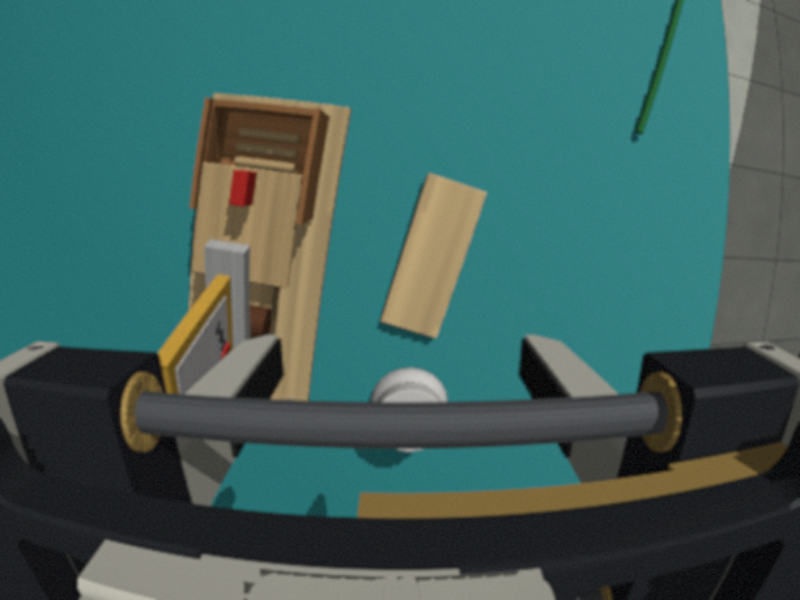

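The wrist picture shows the board's right edge from (348,108) to (308,400), the fin top around (243,188), and the gauge at the left with the red mark near (226,350). I'll take the yaw from that edge.

```bash
cat >> h.py <<'E'
def ray(cam,uv,z,s=None):
    i=optics.camera_info(cam); K=np.array(i['K']); a=np.array([(uv[0]-K[0,2])/K[0,0],(uv[1]-K[1,2])/K[1,1],1])
    if cam=='wrist':
        t=np.hypot(a[0],a[1]); d=np.r_[a[:2]/t*np.sin(t),np.cos(t)]
        s=s or robot.observe(); M=np.array(i['mount']); r=R.from_quat(s['orientation'])
        d=r.apply(M[:3,:3]@d); o=r.apply(M[:3,3])+s['eef_pos']
    else:
        W=np.linalg.inv(np.array(i['view'])); d=W[:3,:3]@a; o=W[:3,3]
    return o+d*(z-o[2])/d[2]
E
python3 - <<'E'
from h import *
sc=512/800
g=lambda u,v,z: ray('wrist',(u*sc,v*sc),z)
a,b=g(348,108,.009),g(308,400,.009); print(a,b,np.arctan2(-(a-b)[0],(a-b)[1]))
a,b=g(303,173,.052),g(288,285,.052); print('cover edge',a,b,np.arctan2(-(a-b)[0],(a-b)[1]))
l,r=g(200,162,.052),g(303,173,.052); print('cover back',l,r,np.arctan2((r-l)[1],(r-l)[0]))
print('fin', g(246,172,.074), g(243,188,.074))
for q in [(232,170),(256,173),(253,205),(230,204)]: print(g(*q,.074))
E
```

```text
[0.60774113 0.12647192 0.009     ] [ 0.56570879 -0.12613188  0.009     ] -0.16488560633266597
cover edge [0.57987936 0.07337371 0.052     ] [ 0.56579148 -0.0090648   0.052     ] -0.16925458597882181
cover back [0.49910642 0.08610642 0.052     ] [0.57987936 0.07337371 0.052     ] -0.15634924515568152
fin [0.54405547 0.07543585 0.074     ] [0.5415574  0.06447117 0.074     ]
[0.5336772  0.07743783 0.074     ]
[0.55134847 0.07435165 0.074     ]
[0.54854148 0.05238277 0.074     ]
[0.53141403 0.05379715 0.074     ]
```

carry_out(
  motion=[
    {"dx": 0.045, "dy": 0, "dz": 0, "yaw": 0.166},
    {"dx": 0, "dy": -0.04, "dz": 0, "yaw": 0},
    {"dx": 0, "dy": -0.04, "dz": 0, "yaw": 0},
    {"dx": 0, "dy": -0.038, "dz": 0.04, "yaw": 0},
    {"dx": 0, "dy": 0, "dz": 0, "yaw": 0},
  ],
  gripper=0.06,
  force=20,
)

```text
clock: 2.28
eef_pos: [0.5261, 0.0646, 0.1942]
orientation: [0.763, 0.647, -0.006, -0.004]
ft_force: [-0.1, 0.8, 0.2]
opening: 0.0602
grip_force: 0.0
```

```bash
python3 - <<'E'
from h import *
s=robot.observe(); print(s['eef_pos'],s['orientation'])
snap('wrist','w1.png'); find('wrist',['cover_fin','gauge','gauge_handle','mark_tip','pointer_tip','ridge','jig'])
snap('side'); find('side',['cover_fin'])
E
```

```text
[0.52607807 0.06457544 0.19416205] [ 0.76255916  0.64687856 -0.00594797 -0.00403567]
wrist cover_fin 0.71 [0.549  0.0658 0.0643]
wrist gauge 0.64 [ 0.5325 -0.0425  0.06  ]
wrist mark_tip 0.5 [ 0.5407 -0.0487  0.1009]
wrist jig 0.72 [ 0.5312 -0.0384  0.0077]
side cover_fin 0.81 [0.5376 0.0642 0.0602]
```

View pics/w1.png

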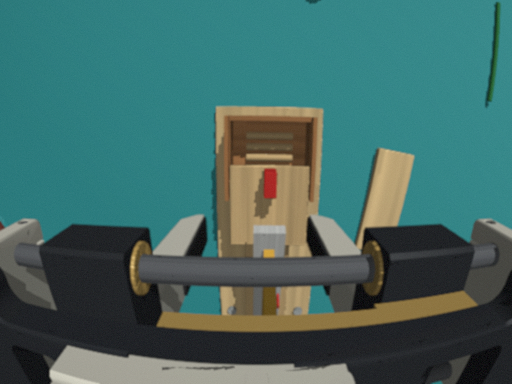

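```bash
python3 - <<'E'
from h import *
s=robot.observe(); print(s['eef_pos'],s['orientation'],s['clock'],s['dq'].round(3))
snap('wrist'); find('wrist',['cover_fin','gauge','jig'])
for q in [(263,169),(276,169),(276,198),(263,198)]: print(ray('wrist',q,.074))
E
```

```text
[0.53436642 0.06444435 0.19798561] [7.63368057e-01 6.45963548e-01 4.66241689e-04 2.96347751e-04] 2.775 [-0.    -0.    -0.     0.011 -0.    -0.002  0.   ]
wrist cover_fin 0.74 [0.5391 0.0634 0.0593]
wrist cover_fin 0.15 [ 0.5181 -0.0441  0.0534]
wrist gauge 0.55 [ 0.5147 -0.0463  0.0547]
[0.54262127 0.08091445 0.074     ]
[0.55447132 0.07896773 0.074     ]
[0.5503289  0.05147444 0.074     ]
[0.53820723 0.05350211 0.074     ]
```

carry_out(
  motion=[
    {"dx": 0, "dy": 0.005, "dz": 0.04, "yaw": 0},
    {"dx": 0, "dy": 0, "dz": 0.04, "yaw": 0},
    {"dx": 0, "dy": 0, "dz": 0.025, "yaw": 0},
    {"dx": 0, "dy": 0, "dz": 0.012, "yaw": 0},
    {"dx": 0, "dy": 0, "dz": 0, "yaw": 0},
  ],
)

```text
clock: 3.6
eef_pos: [0.5384, 0.0637, 0.0803]
orientation: [0.763, 0.646, -0.0, -0.0]
ft_force: [0.2, 0.7, 1.0]
opening: 0.0601
grip_force: 0.0
```

```bash
python3 - <<'E'
from h import *
snap('wrist');snap('wrist');snap('wrist','w2.png'); s=robot.observe(); print(s['eef_pos'],s['orientation'],s['clock'],s['ft_force'])
find('wrist',['cover_fin'])
E
```

```text
[0.5394261  0.06383002 0.08177848] [7.63289716e-01 6.46055235e-01 1.03891543e-03 6.03340195e-04] 3.75 [ 0.3021983  -0.27644274 -0.20583333]
wrist cover_fin 0.76 [0.5382 0.0617 0.0599]
```

View pics/w2.png

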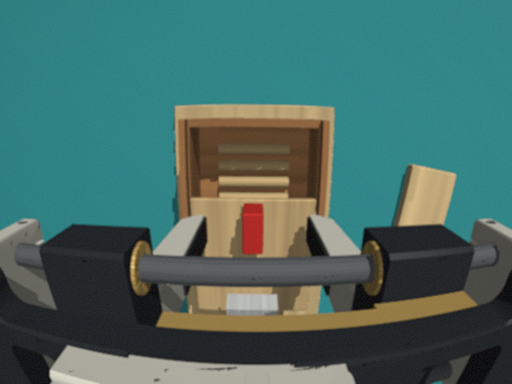

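The fin at (253,228) is centred between the fingers and the tool is square to the jig. I'll lower and pinch.

carry_out(
  motion=[
    {"dx": 0, "dy": 0, "dz": 0.006, "yaw": 0},
    {"dx": 0, "dy": 0, "dz": 0, "yaw": 0},
    {"dx": 0, "dy": 0, "dz": 0, "yaw": 0},
    {"dx": 0, "dy": 0, "dz": 0, "yaw": 0},
    {"dx": 0, "dy": 0, "dz": 0, "yaw": 0},
  ],
  gripper=0,
  force=15,
)

```text
clock: 4.42
eef_pos: [0.5385, 0.0637, 0.0747]
orientation: [0.763, 0.646, -0.0, -0.0]
ft_force: [-2.7, 0.3, 1.6]
opening: 0.0145
grip_force: 2.7
```

carry_out(
  motion=[
    {"dx": 0.012, "dy": 0, "dz": 0, "yaw": 0},
    {"dx": 0.012, "dy": 0, "dz": 0, "yaw": 0},
    {"dx": 0.012, "dy": 0, "dz": 0, "yaw": 0},
    {"dx": 0.006, "dy": 0, "dz": 0, "yaw": 0},
    {"dx": 0, "dy": 0, "dz": 0, "yaw": 0},
  ],
)

```text
clock: 5.05
eef_pos: [0.5449, 0.1076, 0.0745]
orientation: [0.763, 0.647, 0.0, -0.001]
ft_force: [-3.6, 2.5, 1.8]
opening: 0.0119
grip_force: 15.0
```

carry_out(
  motion=[
    {"dx": 0.003, "dy": 0, "dz": 0, "yaw": 0},
    {"dx": 0.003, "dy": 0, "dz": 0, "yaw": 0},
    {"dx": 0.003, "dy": 0, "dz": 0, "yaw": 0},
    {"dx": 0, "dy": 0, "dz": 0, "yaw": 0},
  ],
)

```text
clock: 5.55
eef_pos: [0.5459, 0.1129, 0.0745]
orientation: [0.764, 0.646, -0.001, -0.0]
ft_force: [-4.7, -2.3, 3.8]
opening: 0.012
grip_force: 15.0
```

carry_out(
  motion=[
    {"dx": 0.003, "dy": 0, "dz": 0, "yaw": 0},
    {"dx": 0.003, "dy": 0, "dz": 0, "yaw": 0},
    {"dx": 0, "dy": 0, "dz": 0, "yaw": 0},
    {"dx": 0, "dy": 0, "dz": 0, "yaw": 0},
  ],
)

```text
clock: 6.05
eef_pos: [0.546, 0.1131, 0.0744]
orientation: [0.765, 0.644, -0.005, 0.001]
ft_force: [-6.7, -8.6, 5.7]
opening: 0.0121
grip_force: 15.0
```

carry_out(
  motion=[
    {"dx": 0, "dy": 0, "dz": 0, "yaw": 0},
    {"dx": 0, "dy": 0, "dz": 0, "yaw": 0},
    {"dx": 0, "dy": 0, "dz": 0, "yaw": 0},
    {"dx": 0, "dy": 0, "dz": -0.03, "yaw": 0},
    {"dx": 0, "dy": 0, "dz": -0.05, "yaw": 0},
  ],
  gripper=0.05,
)

```text
clock: 6.68
eef_pos: [0.5474, 0.1203, 0.1541]
orientation: [0.763, 0.646, -0.001, -0.001]
ft_force: [0.1, -0.3, -0.8]
opening: 0.0497
grip_force: 0.0
```

carry_out(
  motion=[
    {"dx": 0, "dy": 0.03, "dz": -0.03, "yaw": 0},
    {"dx": -0.02, "dy": 0.055, "dz": 0, "yaw": 0},
    {"dx": -0.05, "dy": 0.055, "dz": 0, "yaw": 0},
    {"dx": -0.05, "dy": 0, "dz": 0, "yaw": 0},
    {"dx": -0.05, "dy": 0, "dz": 0, "yaw": 0},
  ],
)

```text
clock: 7.3
eef_pos: [0.6514, -0.063, 0.1842]
orientation: [0.763, 0.646, 0.0, 0.0]
ft_force: [0.6, -1.1, -0.1]
opening: 0.05
grip_force: 0.0
```

carry_out(
  motion=[
    {"dx": -0.05, "dy": 0, "dz": 0.02, "yaw": 0},
    {"dx": -0.03, "dy": 0, "dz": 0.03, "yaw": 0},
    {"dx": 0, "dy": 0, "dz": 0.0, "yaw": 0},
    {"dx": 0, "dy": 0, "dz": 0, "yaw": 0},
    {"dx": 0, "dy": 0, "dz": 0, "yaw": 0},
  ],
)

```text
clock: 7.92
eef_pos: [0.6391, -0.1376, 0.1361]
orientation: [0.762, 0.648, 0.002, 0.001]
ft_force: [-0.8, -0.6, -0.3]
opening: 0.0504
grip_force: 0.0
```

```bash
python3 - <<'E'
from h import *
snap('wrist');snap('wrist'); 
s=robot.observe(); im=snap('wrist','w3.png'); import pickle; pickle.dump(s,open('s3.pkl','wb'))
print(s['eef_pos'],s['orientation'],s['clock'],s['dq'].round(3))
find('wrist',['cover_fin','gauge','gauge_handle','mark_tip','pointer_tip','ridge','jig'])
snap('side'); find('side',['cover_fin','gauge_handle','mark_tip','pointer_tip','gauge']); snap('scene'); find('scene',['cover_fin','gauge_handle','gauge'])
cv2.imwrite('pics/w3b.png',cv2.resize(im[:,:,::-1],(800,600),interpolation=cv2.INTER_CUBIC))
E
```

```text
[ 0.63855423 -0.13845761  0.13579782] [7.62309581e-01 6.47211429e-01 1.08587120e-03 5.37389420e-04] 8.025 [0.006 0.004 0.01  0.006 0.002 0.001 0.003]
wrist gauge 0.6 [ 0.5157 -0.046   0.057 ]
wrist mark_tip 0.57 [ 0.5271 -0.0527  0.0984]
wrist pointer_tip 0.69 [ 0.5178 -0.0716  0.0935]
wrist ridge 0.77 [ 0.52   -0.0417  0.046 ]
wrist jig 0.74 [ 0.522  -0.0403  0.0035]
side cover_fin 0.59 [0.5435 0.1134 0.0642]
side gauge_handle 0.85 [ 0.5104 -0.0799  0.1702]
side gauge_handle 0.48 [ 0.5158 -0.0367  0.0034]
side gauge 0.91 [ 0.5171 -0.0424  0.0574]
scene cover_fin 0.67 [0.5454 0.1186 0.0622]
scene gauge_handle 0.69 [ 0.512  -0.0811  0.1768]
scene gauge 0.64 [ 0.5216 -0.0469  0.0561]
```

View pics/w3b.png

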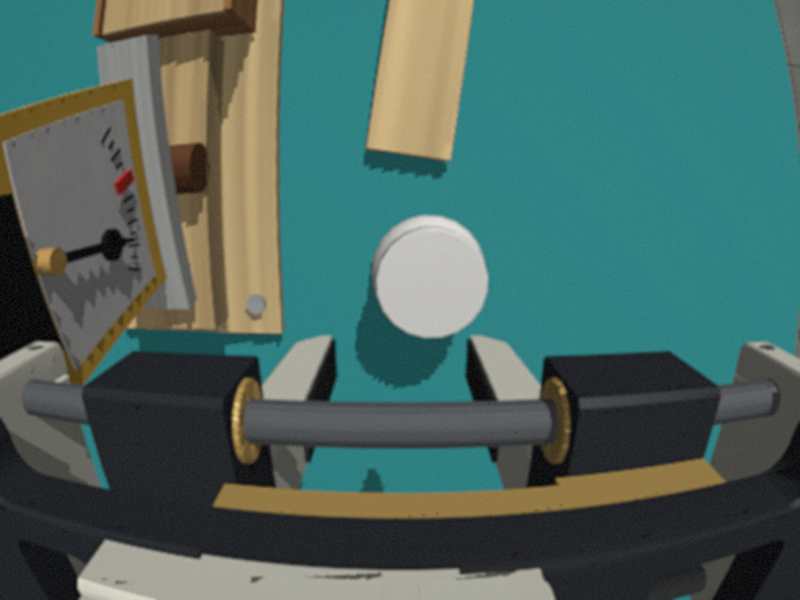

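The dial is clearly visible: pivot about (48,262), pointer bulb (112,245) with its tip near (130,240), red mark (124,181), and the dowel end at (193,167). Next I'll intersect those pixel rays with the dial plane.

```bash
cat > dial.py <<'E'
from h import *
import pickle
s=pickle.load(open('s3.pkl','rb')); yaw=-.166
J=R.from_euler('z',yaw).as_matrix(); O=np.array([.5195,-.0395,0])
def onplane(uv,xj):
    a=J.T@(ray('wrist',uv,0,s)-O); b=J.T@(ray('wrist',uv,.1,s)-O)
    return a+(b-a)*(xj-a[0])/(b[0]-a[0])
im=cv2.imread('pics/w3.png')
hsv=cv2.cvtColor(im,cv2.COLOR_BGR2HSV)
m=((hsv[...,0]<8)|(hsv[...,0]>172))&(hsv[...,1]>150)&(hsv[...,2]>90)
m[:, 100:]=0; v,u=np.nonzero(m); print(len(u),'mark px',u.mean(),v.mean())
for off in (-.002,0,.002):
    k=.64
    piv=onplane((46*k,262*k),.0145+off); tip=onplane((128*k,241*k),.0115+off); mk=onplane((u.mean(),v.mean()),.008+off)
    piv0=onplane((46*k,262*k),.0115+off)
    for n,p in (('piv',piv),('piv0',piv0),('tip',tip),('mark',mk)): print(n,(p*1000).round(1), end=' ')
    f=lambda p,o:(round(float(np.arctan2((p-o)[1],-(p-o)[2])),3),round(float(np.linalg.norm((p-o)[1:]))*1000,1))
    print(f(tip,piv),f(mk,piv))
# gauge tilt: base upper edge front, panel bottom corners
for q in [(132,82),(163,278),(5,143),(157,36),(190,308),(207,160)]: print(q,(onplane((q[0]*.64,q[1]*.64),.005 if q[0] in(132,163,5) else (.025 if q[0]==207 else .015))*1000).round(1))
E
python3 dial.py
```

```text
91 mark px 78.73626373626374 115.9010989010989
piv [ 12.5 -31.9 156.7] piv0 [  9.5 -32.4 153.5] tip [  9.5 -33.3  95.7] mark [ 6.  -5.7 91.7] (-0.024, 61.0) (0.382, 70.0)
piv [ 14.5 -31.5 158.7] piv0 [ 11.5 -32.  155.6] tip [ 11.5 -33.   98.7] mark [ 8.  -5.8 94.7] (-0.024, 60.1) (0.382, 69.0)
piv [ 16.5 -31.2 160.8] piv0 [ 13.5 -31.7 157.7] tip [ 13.5 -32.6 101.7] mark [10.  -5.9 97.7] (-0.024, 59.1) (0.381, 68.0)
(132, 82) [ 5.  42.9 82.4]
(163, 278) [  5.  -58.8  56.9]
(5, 143) [  5.    9.8 166.7]
(157, 36) [15.  66.3 77.1]
(190, 308) [ 15.  -78.4  46.7]
(207, 160) [25.   3.8 32.8]
```

```bash
python3 - <<'E'
import cv2
im=cv2.imread('pics/w3.png')[15:215,0:190]
im=cv2.resize(im,None,fx=3,fy=3,interpolation=cv2.INTER_CUBIC)
import numpy as np
cv2.imwrite('pics/z3.png',im)
E
```

```text
(no output)
```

View pics/z3.png

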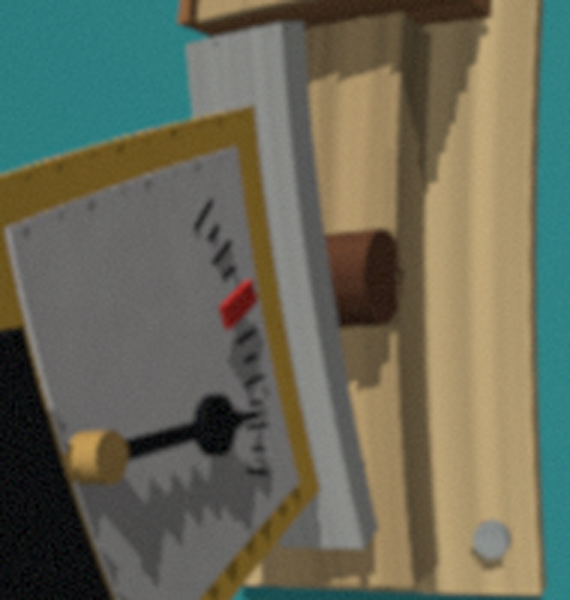

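The zoom shows the base corners at the +y end (285,25)/(302,22) and the -y end (360,548)/(375,528), the panel corners at (252,108)/(315,488), the pointer tip around (260,417), and the red mark at (238,304). I'll do a least-squares fit to these.

```bash
cat > fit.py <<'E'
from h import *
import pickle
from scipy.optimize import least_squares
s=pickle.load(open('s3.pkl','rb'))
i=optics.camera_info('wrist'); K=np.array(i['K']); M=np.array(i['mount']); r=R.from_quat(s['orientation'])
def proj(P):
    c=(r.inv().apply(P-s['eef_pos'])-M[:3,3])@M[:3,:3]
    t=np.arctan2(np.hypot(c[0],c[1]),c[2]); h=c[:2]/np.hypot(c[0],c[1])
    return K[:2,2]+K[0,0]*t*h
Z=lambda x,y:np.array([x/3,y/3+15])
obs=[((15,75,12),Z(285,25)),((15,75,0),Z(302,22)),((15,-75,12),Z(360,548)),((15,-75,0),Z(375,528)),((5,55,12),Z(252,108)),((5,-55,12),Z(315,488)),
 ('tip',Z(260,417)),('mark',Z(238,304)),((11.5,0,100),Z(95,456))]
def model(p):
    y,z,x,th,a,cx,cy,cz,yaw,pt=p
    J=R.from_euler('z',yaw).as_matrix(); O=np.array([.5195,-.0395,0]); G=R.from_euler('x',th).as_matrix()
    res=[]
    for k,o in obs:
        if k=='tip': k=np.array([11.5,58*np.sin(pt),100-58*np.cos(pt)])
        elif k=='mark': k=np.array([11.5,58*np.sin(a),100-58*np.cos(a)])
        g=G@np.array(k)/1000.+np.array([x,y,z])
        res.append(proj(O+J@g)-o)
    return np.array(res)
def fun(p):
    w=np.ones((9,1)); w[8]=.3
    y,z,x,th,a,cx,cy,cz,yaw,pt=p
    # rolling contact constraint: origin on the line tangent to the dowel
    n=np.array([-np.sin(th),np.cos(th)]); d=(np.array([y,z-.042])@n-.014)
    return np.r_[(model(p)*w).ravel(),d/.001, (yaw+.166)/.02,(pt+th)/.03,x/.004,(cx,cy,cz)]
p0=np.array([-.004,.056,0,.29,.15,0,0,0,-.166,-.29])
o=least_squares(fun,p0); p=o.x
print(p.round(4)); print(model(p).round(1).tolist())
E
python3 fit.py
```

```text
[-0.0044  0.0543 -0.001   0.2916  0.1905 -0.     -0.      0.     -0.1832
 -0.2979]
[[-1.1, -0.5], [0.8, 0.1], [0.6, 0.3], [0.4, 0.0], [0.9, -0.6], [1.2, 0.6], [-1.7, 0.0], [-0.9, 0.3], [2.3, 1.2]]
```

carry_out(
  motion=[
    {"dx": 0, "dy": 0, "dz": -0.05, "yaw": 0},
    {"dx": 0.01, "dy": -0.02, "dz": -0.055, "yaw": 0},
    {"dx": 0.015, "dy": -0.055, "dz": 0, "yaw": 0},
    {"dx": 0.01, "dy": -0.04, "dz": 0, "yaw": 0},
    {"dx": 0, "dy": -0.02, "dz": 0, "yaw": 0},
  ],
  gripper=0.06,
)

```text
clock: 9.55
eef_pos: [0.5081, -0.0822, 0.2402]
orientation: [0.763, 0.647, 0.0, -0.0]
ft_force: [0.0, 0.3, -0.2]
opening: 0.0602
grip_force: 0.0
```

carry_out(
  motion=[
    {"dx": 0, "dy": 0, "dz": 0, "yaw": 0},
    {"dx": 0, "dy": 0, "dz": 0, "yaw": 0},
    {"dx": 0, "dy": 0, "dz": 0, "yaw": 0},
    {"dx": 0, "dy": 0, "dz": 0, "yaw": 0},
  ],
)

```text
clock: 10.05
eef_pos: [0.5106, -0.0839, 0.2394]
orientation: [0.763, 0.646, -0.0, -0.0]
ft_force: [0.1, 0.4, -0.9]
opening: 0.0597
grip_force: 0.0
```

```bash
python3 - <<'E'
from h import *
s=robot.observe(); print(s['eef_pos'],s['orientation'],s['clock'])
im=snap('wrist','w4.png'); find('wrist',['cover_fin','gauge','gauge_handle','jig'])
snap('scene'); find('scene',['gauge_handle','cover_fin']); snap('side'); find('side',['gauge_handle','cover_fin','gauge'])
print(R.from_quat(s['orientation']).apply([1,0,0]))
E
```

```text
[ 0.51061958 -0.08389928  0.23935002] [ 7.63367440e-01  6.45964507e-01 -6.83500596e-05 -4.14794336e-05] 10.05
wrist gauge 0.75 [ 0.5161 -0.0452  0.0556]
wrist gauge_handle 0.93 [ 0.5129 -0.0811  0.1774]
scene gauge_handle 0.97 [ 0.5142 -0.079   0.1757]
scene cover_fin 0.81 [0.5488 0.1178 0.0636]
side gauge_handle 0.71 [ 0.5106 -0.0771  0.1725]
side cover_fin 0.71 [0.5474 0.1139 0.0617]
side gauge 0.57 [ 0.5164 -0.0406  0.0574]
[ 1.65459701e-01  9.86216551e-01 -5.07639363e-05]
```

View pics/w4.png

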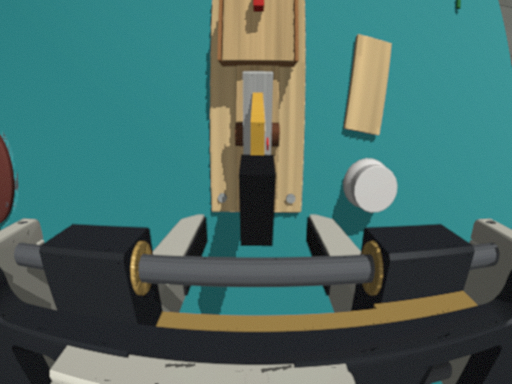

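The handle (257,200) is centred between the fingers, and the cover's front edge lines up with the compartment, so it is shut. I'll lower and pinch lightly.

carry_out(
  motion=[
    {"dx": 0.002, "dy": 0.0, "dz": 0.025, "yaw": 0},
    {"dx": 0, "dy": 0, "dz": 0.02, "yaw": 0},
    {"dx": 0, "dy": 0, "dz": 0.01, "yaw": 0},
    {"dx": 0, "dy": 0, "dz": 0, "yaw": 0},
    {"dx": 0, "dy": 0, "dz": 0, "yaw": 0},
  ],
)

```text
clock: 11.28
eef_pos: [0.5109, -0.0818, 0.1853]
orientation: [0.763, 0.646, 0.001, 0.001]
ft_force: [0.3, 0.2, -0.7]
opening: 0.0602
grip_force: 0.0
```

carry_out(
  motion=[
    {"dx": 0, "dy": 0, "dz": 0, "yaw": 0},
    {"dx": 0, "dy": 0, "dz": 0, "yaw": 0},
    {"dx": 0, "dy": 0, "dz": 0, "yaw": 0},
    {"dx": 0, "dy": 0, "dz": 0, "yaw": 0},
    {"dx": 0, "dy": 0, "dz": 0, "yaw": 0},
  ],
  gripper=0,
  force=7,
)

```text
clock: 11.9
eef_pos: [0.5105, -0.0818, 0.1847]
orientation: [0.763, 0.646, 0.0, 0.0]
ft_force: [-0.0, 0.0, -0.1]
opening: 0.024
grip_force: 7.0
```

carry_out(
  motion=[
    {"dx": 0.0, "dy": 0, "dz": 0.002, "yaw": 0},
    {"dx": 0.005, "dy": 0, "dz": -0.001, "yaw": 0},
    {"dx": 0.005, "dy": 0, "dz": -0.001, "yaw": 0},
    {"dx": 0.005, "dy": 0, "dz": -0.001, "yaw": 0},
    {"dx": 0, "dy": 0, "dz": 0, "yaw": 0},
  ],
)

```text
clock: 12.52
eef_pos: [0.5136, -0.0672, 0.1867]
orientation: [0.763, 0.646, 0.001, 0.001]
ft_force: [-1.1, -1.7, 6.5]
opening: 0.0243
grip_force: 7.0
```

```bash
cat > st.py <<'E'
from h import *
snap('wrist'); snap('side'); snap('scene')
s=robot.observe(); print(s['eef_pos'],s['clock'],'F',s['ft_force'].round(1),'T',s['torque'].round(2),s['grip_force'],s['opening'])
J=R.from_euler('z',-.17).as_matrix();O=np.array([.5195,-.0395,0])
for c in ('side','scene','wrist'):
    for l in ('gauge','gauge_handle','mark_tip','pointer_tip'):
        for d in nets.mark_of(c,l)[:1]: print(c,l,round(d['score'],2),'jig mm',((J.T@(towld(c,d['position'])-O))*1000).round(0))
E
python3 st.py
```

```text
[ 0.51356761 -0.06719664  0.18667968] 12.675 F [-0.2 -0.8  6.7] T [-0.22  0.25  0.  ] 7.000881806015968 0.023818362224323368
side gauge 0.86 jig mm [-2. -2. 55.]
side gauge_handle 0.76 jig mm [ -3. -26. 175.]
scene gauge 0.68 jig mm [-1. -5. 51.]
scene gauge_handle 0.58 jig mm [ -1. -30. 179.]
scene pointer_tip 0.54 jig mm [ 11. -21.  99.]
wrist gauge 0.97 jig mm [-2. -5. 55.]
wrist gauge_handle 0.6 jig mm [ -0. -34. 180.]
wrist mark_tip 0.54 jig mm [12. -4. 99.]
```

Rocking as planned: it presses with about 6.7 N and the base middle stays on the ridge. I'll continue.

carry_out(
  motion=[
    {"dx": 0.005, "dy": 0, "dz": -0.001, "yaw": 0},
    {"dx": 0.005, "dy": 0, "dz": -0.0007, "yaw": 0},
    {"dx": 0.005, "dy": 0, "dz": -0.0005, "yaw": 0},
    {"dx": 0.005, "dy": 0, "dz": -0.0003, "yaw": 0},
    {"dx": 0, "dy": 0, "dz": 0, "yaw": 0},
  ],
)

```text
clock: 13.9
eef_pos: [0.5169, -0.0461, 0.1883]
orientation: [0.763, 0.647, 0.001, 0.0]
ft_force: [1.7, -0.4, 4.8]
opening: 0.0237
grip_force: 7.0
```

carry_out(
  motion=[
    {"dx": 0.005, "dy": 0, "dz": 0, "yaw": 0},
    {"dx": 0.005, "dy": 0, "dz": 0, "yaw": 0},
    {"dx": 0.005, "dy": 0, "dz": 0.0003, "yaw": 0},
    {"dx": 0, "dy": 0, "dz": 0, "yaw": 0},
  ],
)

```text
clock: 14.4
eef_pos: [0.519, -0.0315, 0.1879]
orientation: [0.763, 0.647, 0.0, -0.0]
ft_force: [1.8, -0.3, 3.6]
opening: 0.0243
grip_force: 7.0
```

```bash
python3 st.py
```

```text
[ 0.51888516 -0.03194829  0.18787827] 14.55 F [2.4 0.3 3.9] T [ 0.07 -0.62  0.02] 7.007991671562195 0.02432231667265545
side gauge 0.65 jig mm [-2. -4. 56.]
side gauge_handle 0.17 jig mm [-58. 396.  -3.]
side mark_tip 0.57 jig mm [147. -64.   0.]
scene gauge 0.74 jig mm [149.  68.  -0.]
scene gauge_handle 0.77 jig mm [ -3.   6. 184.]
scene pointer_tip 0.53 jig mm [  0. 158.  61.]
wrist gauge 0.6 jig mm [-2. -7. 57.]
wrist gauge_handle 0.77 jig mm [  1.   1. 184.]
wrist mark_tip 0.65 jig mm [146.  72.   2.]
```

carry_out(
  motion=[
    {"dx": 0.004, "dy": 0, "dz": 0.0005, "yaw": 0},
    {"dx": 0.004, "dy": 0, "dz": 0.0007, "yaw": 0},
    {"dx": 0.0035, "dy": 0, "dz": 0.0008, "yaw": 0},
    {"dx": 0, "dy": 0, "dz": 0, "yaw": 0},
    {"dx": 0, "dy": 0, "dz": 0, "yaw": 0},
  ],
)

```text
clock: 15.78
eef_pos: [0.5208, -0.021, 0.1863]
orientation: [0.763, 0.646, 0.0, 0.0]
ft_force: [1.9, 0.5, 6.0]
opening: 0.0236
grip_force: 7.0
```

```bash
python3 st.py; python3 - <<'E'
from h import *
import pickle
pickle.dump(robot.observe(),open('s5.pkl','wb'))
w=snap('wrist','w5.png'); sc=snap('scene','sc5.png'); sd=snap('side','sd5.png')
for c,im in (('scene',sc),('side',sd)):
    i=optics.camera_info(c); q=np.array(i['K'])@(np.array(i['view'])@np.r_[.52,-.03,.12,1])[:3]; q=(q/q[2])[:2].astype(int); print(c,q)
def crop(c,im):
    i=optics.camera_info(c); q=np.array(i['K'])@(np.array(i['view'])@np.r_[.52,-.03,.11,1])[:3]; u,v=(q/q[2])[:2].astype(int)
    return cv2.resize(im[v-37:v+38,u-25:u+25],(200,300),interpolation=cv2.INTER_CUBIC)
out=np.hstack([crop('scene',sc),crop('side',sd),cv2.resize(w[0:300],(400,300))])[:,:,::-1]
cv2.imwrite('pics/m5.png',out)
E
```

```text
[ 0.52080475 -0.02095806  0.18626868] 15.925 F [1.1 0.5 4.7] T [ 0.08 -0.51  0.  ] 6.9999562203884125 0.023703235442343807
side gauge 0.98 jig mm [-0. -3. 58.]
side gauge_handle 0.67 jig mm [ -6.  17. 177.]
side mark_tip 0.15 jig mm [ -1. 156.  64.]
scene gauge 0.77 jig mm [ 2. -6. 58.]
scene gauge_handle 0.29 jig mm [-58. 395.   3.]
scene pointer_tip 0.42 jig mm [ 12.  15. 101.]
wrist gauge 0.56 jig mm [-1. -6. 54.]
wrist gauge_handle 0.96 jig mm [  0.  14. 180.]
scene [265 172]
side [293 178]
```

View pics/m5.png

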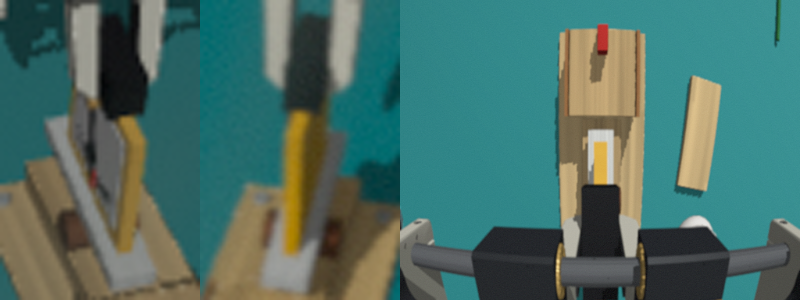

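The m5 composite shows the cover shut, the base bar across the ridge, and the pointer close to the red mark in the scene crop at about (93,180). I'll check the tilt against wrist image edges, comparing before the roll (w4) and now.

```bash
cat > tilt.py <<'E'
from h import *
import sys
from scipy.optimize import brentq
i=optics.camera_info('wrist'); K=np.array(i['K']); M=np.array(i['mount'])
def projrel(P): # P rel TCP in tool frame (x=jig y, y=jig x, z down)
    c=(P-M[:3,3])@M[:3,:3]; t=np.arctan2(np.hypot(c[0],c[1]),c[2]); return K[:2,2]+K[0,0]*t*c[:2]/np.hypot(c[0],c[1])
def pt(tcp_y,tcp_z,th,gy,gz,b0=.0007):
    b=b0+.014*(.2916-th); n=np.array([-np.sin(th),np.cos(th)]); t=np.array([np.cos(th),np.sin(th)])
    p=np.array([0,.042])+n*.014-b*t+gy*t+gz*n
    return projrel(np.array([p[0]-tcp_y,0,tcp_z-p[1]]))
J=R.from_euler('z',-.17).as_matrix();O=np.array([.5195,-.0395,0])
for f,pos in (('w4',[.51062,-.0839,.23935]),('w5',[.5208,-.02096,.18627])):
    im=cv2.imread(f'pics/{f}.png'); q=J.T@(np.array(pos)-O)
    print(f,'tcp jig',q.round(4))
    for th in ([.2916,.25] if f=='w4' else [-.15,-.19,-.23]):
        print(th,[(k,pt(q[1],q[2],th,*k).round(1).tolist()) for k in ((.075,0),(.075,.012),(.055,.012),(.055,.112),(.03,.143),(-.03,.143))])
    for v in range(60,215): 
        a=im[v,255:261].mean(0)[::-1].astype(int)
        if v>60 and np.abs(a-last).max()>9: print(v,last,a,end=' | ')
        last=a
    print()
E
python3 tilt.py
```

```text
w4 tcp jig [-0.0012 -0.0453  0.2394]
0.2916 [((0.075, 0), [256.5, 71.9]), ((0.075, 0.012), [256.5, 73.6]), ((0.055, 0.012), [256.5, 92.9]), ((0.055, 0.112), [256.5, 123.5]), ((0.03, 0.143), [256.4, 176.4]), ((-0.03, 0.143), [256.3, 247.3])]
0.25 [((0.075, 0), [256.5, 71.5]), ((0.075, 0.012), [256.5, 72.7]), ((0.055, 0.012), [256.5, 92.1]), ((0.055, 0.112), [256.5, 116.2]), ((0.03, 0.143), [256.4, 167.2]), ((-0.03, 0.143), [256.3, 242.4])]
61 [109  91  64] [67 51 33] | 62 [67 51 33] [58 41 27] | 64 [58 41 26] [67 51 33] | 65 [67 51 33] [84 69 48] | 66 [84 69 48] [98 83 59] | 70 [100  85  60] [114 104  87] | 71 [114 104  87] [147 144 134] | 72 [147 144 134] [168 168 163] | 74 [159 160 157] [145 146 142] | 91 [140 142 141] [150 144 133] | 92 [150 144 133] [180 156 109] | 93 [180 156 109] [208 166  81] | 94 [208 166  81] [218 171  69] | 122 [209 165  66] [188 148  59] | 123 [188 148  59] [166 131  51] | 124 [166 131  51] [154 121  47] | 154 [165 132  51] [150 120  49] | 155 [150 120  49] [94 74 35] | 156 [94 74 35] [36 33 29] | 157 [36 33 29] [22 22 27] | 
w5 tcp jig [-0.0019  0.0185  0.
[... 585 characters left out ...]
8]), ((-0.03, 0.143), [256.3, 290.8])]
68 [124 105  75] [134 114  83] | 81 [165 140 101] [179 152 109] | 82 [179 152 109] [190 162 116] | 114 [194 166 118] [184 157 112] | 115 [184 157 112] [152 130  93] | 116 [152 130  93] [117 101  72] | 117 [117 101  72] [104  91  66] | 128 [100  85  60] [111  99  80] | 129 [111  99  80] [146 140 129] | 130 [146 140 129] [184 183 177] | 131 [184 183 177] [202 203 199] | 140 [203 206 202] [205 203 192] | 141 [205 203 192] [213 194 157] | 142 [213 194 157] [220 183 107] | 143 [220 183 107] [222 178  76] | 183 [227 179  72] [201 158  64] | 184 [201 158  64] [131 103  43] | 185 [131 103  43] [52 42 25] | 186 [52 42 25] [19 22 24] | 188 [23 24 27] [32 34 35] |
```

Both wrist edges put the tilt at about -0.187 rad, against a mark of about 0.19. One last zoom on the dial in the scene view before handing in.

```bash
python3 - <<'E'
from h import *
sc=np.mean([snap('scene').astype(float) for _ in range(4)],0).astype(np.uint8)
s=robot.observe(); print(s['clock'],s['eef_pos'],s['ft_force'].round(1),s['dq'].round(3))
i=optics.camera_info('scene'); q=np.array(i['K'])@(np.array(i['view'])@np.r_[.52,-.03,.11,1])[:3]; u,v=(q/q[2])[:2].astype(int)
cv2.imwrite('pics/sc6.png',cv2.resize(sc[v-20:v+25,u-20:u+20],None,fx=13,fy=13,interpolation=cv2.INTER_CUBIC)[:,:,::-1])
# predicted pixels
J=R.from_euler('z',-.17).as_matrix();O=np.array([.5195,-.0395,0]); th=-.187; b=.0007+.014*(.2916-th)
G=R.from_euler('x',th).as_matrix(); o=np.array([0,0,.042])+G@[-.001,-b,.014]
def px(g):
    c=(np.array(i['view'])@np.r_[O+J@(o+G@np.array(g)),1])[:3]; p=np.array(i['K'])@c; p=p[:2]/p[2]; return ((p-[u-20,v-20])*13).round(0)
for n,a in (('piv',None),('tip',.187),('mark .13',.13),('mark .19',.19),('mark.25',.25)):
    print(n,px([.0115,0,.1] if a is None else [.0115,.058*np.sin(a),.1-.058*np.cos(a)]))
E
```

```text
16.875 [ 0.52081364 -0.02097575  0.18627851] [1.  1.1 5.9] [ 0.     0.001  0.     0.001  0.001 -0.    -0.001]
piv [227.  99.]
tip [223. 338.]
mark .13 [218. 328.]
mark .19 [223. 339.]
mark.25 [229. 348.]
```

View pics/sc6.png

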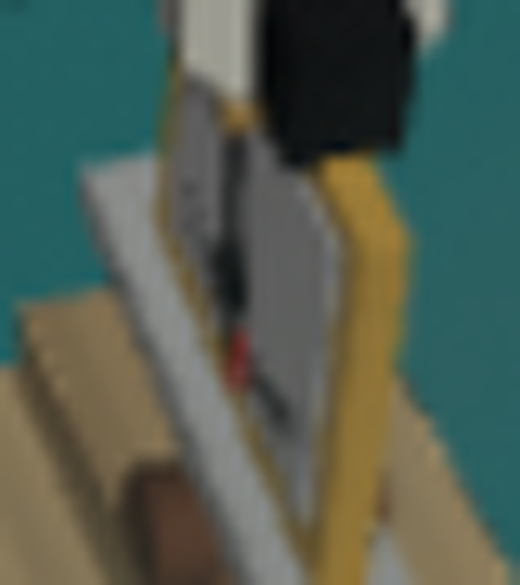

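In the zoom, the pivot is at (235,115), the pointer bulb at (229,275), and the red mark (238,358) sits just under the pointer tip, perhaps a hair towards +y. I'll nudge 2 mm further and settle.

carry_out(
  motion=[
    {"dx": 0.001, "dy": 0, "dz": 0.0002, "yaw": 0},
    {"dx": 0.001, "dy": 0, "dz": 0.0002, "yaw": 0},
    {"dx": 0, "dy": 0, "dz": 0, "yaw": 0},
    {"dx": 0, "dy": 0, "dz": 0, "yaw": 0},
    {"dx": 0, "dy": 0, "dz": 0, "yaw": 0},
  ],
)

```text
clock: 17.5
eef_pos: [0.5211, -0.0192, 0.1859]
orientation: [0.763, 0.646, 0.0, 0.0]
ft_force: [2.6, -0.3, 6.0]
opening: 0.0238
grip_force: 7.0
```

carry_out(
  motion=[
    {"dx": 0, "dy": 0, "dz": 0, "yaw": 0},
    {"dx": 0, "dy": 0, "dz": 0, "yaw": 0},
    {"dx": 0, "dy": 0, "dz": 0, "yaw": 0},
    {"dx": 0, "dy": 0, "dz": 0, "yaw": 0},
    {"dx": 0, "dy": 0, "dz": 0, "yaw": 0},
  ],
)

```text
clock: 18.12
eef_pos: [0.5211, -0.0192, 0.1859]
orientation: [0.763, 0.646, 0.0, 0.0]
ft_force: [2.2, -0.4, 6.2]
opening: 0.024
grip_force: 7.0
```

carry_out(
  motion=[
    {"dx": 0, "dy": 0, "dz": 0, "yaw": 0},
    {"dx": 0, "dy": 0, "dz": 0, "yaw": 0},
    {"dx": 0, "dy": 0, "dz": 0, "yaw": 0},
    {"dx": 0, "dy": 0, "dz": 0, "yaw": 0},
    {"dx": 0, "dy": 0, "dz": 0, "yaw": 0},
  ],
)

```text
clock: 18.75
eef_pos: [0.5211, -0.0192, 0.186]
orientation: [0.763, 0.646, 0.0, 0.0]
ft_force: [1.5, -0.2, 6.2]
opening: 0.0239
grip_force: 7.0
```

```bash
python3 - <<'E'
from h import *
im=snap('wrist','w6.png'); s=robot.observe(); print(s['eef_pos'],s['ft_force'].round(1),s['grip_force'],s['clock'])
l=None
for v in range(125,190):
    a=im[v,255:261].mean(0).astype(int)
    if l is not None and np.abs(a-l).max()>9: print(v,a,end='|')
    l=a
snap('side'); find('side',['cover_fin','gauge'])
E
```

```text
[ 0.52113738 -0.01921467  0.18593793] [ 2.6 -0.1  6.1] 6.998182386159897 18.8
130 [112 101  83]|131 [149 145 134]|132 [187 186 180]|133 [204 205 201]|141 [207 202 189]|142 [217 191 145]|143 [222 181  94]|144 [224 179  71]|183 [212 165  67]|184 [154 122  49]|185 [78 61 28]|186 [28 26 26]|side cover_fin 0.87 [0.5485 0.1161 0.0642]
side gauge 0.62 [ 0.519  -0.0397  0.0576]
```

```bash
python3 -c "
from rig import robot
print(robot.finish_job())"
```

```text
the job is handed in; nothing more can be done
None
```

I handed the job in with the cover shut and the gauge held at about -0.20 rad, against a mark I measured at about 0.19. It presses on the ridge with about 6 N at a 7 N grip; the hand-in gave no verdict, and the bystanders were not re-measured at the end.

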